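# Pop a cookie press disc out of its ejector block and rack it

## Task

The clover-pattern cookie press disc stands sunk on edge in the deep well of the teak block. Push the block's brass thumb plate all the way down so that the ejector lifts the disc up out of the well, then take the disc by its raised edge and tilt it into the empty slot of the leaning aluminium rack, fully down on the slot's floor, and let go. Do not drop the disc on the counter, and leave the other disc and the rest of the things where they are.

Things in the scene. Friction and masses are not known exactly. Their poses are not given: they have to be found in the camera images.
- block: Fixed teak ejector block, 61 mm deep (its x) by 124 mm wide (its y), 116 mm high. Origin on the counter under the middle of the well, z up. Its -x side faces roughly the robot; there a low housing (30 mm high, 64 mm wide) reaches out to 120 mm from the origin and carries the thumb plate.
- well (a point): Centre of the mouth of the well, on the block's top face (116 mm above the counter), same axes as the block. The well is a slot 13 mm wide along block x and 88 mm long along block y, 86 mm deep, open at the top; a brass ejector pin (11 mm thick) comes up through a hole in the middle of its floor.
- thumb_plate (a point): Centre of the top face of the brass thumb plate, a horizontal plate 40 mm (block x) by 56 mm (block y), 8 mm thick on a stem, 88 mm in front of the block's origin (block -x). Its top is 135 mm above the counter when up, 95 mm when fully down. It slides straight down.
- paddle (a joint): Travel of the thumb plate in m: 0 up, 0.040 fully down (a hard stop). About 5 N moves it; it stays where it is left. The ejector pin rises by the same amount; it meets the disc after about 2 mm, so fully down the disc's top edge stands about 35 mm above the block's top face (3 mm below it at the start).
- disc_center (a point): Centre of the white melamine disc to be moved: round, 84 mm in diameter, 10 mm thick, about 85 g, with a four-lobed clover pattern. Its x is the disc's axis (along block x while in the well, where it stands on edge and can lean a few degrees); it may turn about x. At the start this centre is 71 mm above the counter.
- rack: Fixed aluminium rack, foot 215 (x) by 130 mm (y); origin on the counter under its middle, z up; its -x side faces roughly the robot. Two leaning slots, each 14 mm wide, 90 mm long, straight walls 34 mm deep, then flared lips up to 45 mm above the floor (mouth about 30 mm). The nearer slot (-x) is empty; the farther, 82 mm behind, holds another disc.
- slot_seat (a point): In the empty slot: where the disc's centre is when fully home, 42 mm above the slot's floor, measured along the slot. Its x points across the slot (the disc's axis when seated), y along the slot, z up out of the slot, leaning 20 degrees from vertical towards the rack's -x side (towards the robot).
- disc_b_center (a point): Centre of the other disc (same size, star-pattern of small round openings), loose in the rack's farther slot; to be left alone.
- cutter: Tin clover cutter, four open lobes, about 68 mm across, 24 mm high, near the middle of the counter; origin at its underside. Leave alone.
- nozzle_a: Aluminium press nozzle, a cone 42 mm across and 62 mm high standing on the middle line nearer the robot; origin at its underside. Leave alone.
- scoop: Mustard-glazed ceramic scoop, bowl 62 mm across and 34 mm high, handle reaching 122 mm from its middle, on the middle line at the far side; origin under the bowl. Leave alone.
- spatula: Spatula 240 mm long lying at the right side (-y). Leave alone.
- disc: The disc to be moved again, here by a point of its rim, 42 mm from the centre; go by disc_center instead.
Things that resemble listed ones, but are neither listed nor needed, are in the scene too. What is shaped like the disc but pink or purple is not meant.

How it is judged:
By the outcome, as a careful person would: the job done as asked, in the order asked, and still so for the second after the job is handed in, with the robot touching nothing.
It also fails if it takes over 48 s, if anything falls off the work surface, if the arm or the gripper's body presses on something with over 40 N, if the wrist force passes 120 N, or if a joint passes its speed limit or range.

## Robot

A 6-joint arm with a two-finger parallel gripper is mounted at the origin on the work surface. World frame = base frame: x ahead of the robot, y to its left, z up, the work surface at z = 0. Lengths are in m, angles in rad, forces in N, time in s.
With the tool pointing down it reaches from about 0.275 to 0.85 m from the base axis. Payload 5.2 kg.
Tool frame: the origin (TCP) lies between the finger pads; the fingertips stand 25 mm ahead of it and the grasp point (between the pads) lies 6 mm ahead of it (robot.nose_length is the distance from the TCP to the fingertips, in m); z points along the fingers, y is the line along which they close (so a half turn about z gives the same grasp; the last joint's range is limited). The gripper opens to 85 mm and grips with 20 to 120 N. Pads are 22 mm wide; open, the fingers measure 114 mm over their backs; the gripper's body (76 mm by 85 mm) begins 54 mm behind the grasp point. The pads swing forward as they close: fully open they stand 13 mm farther back than shut.
Start: joints at [-1.382, 0.259, 1.535, -0, 1.348, -0.203], TCP at [0.21, -0.508, 0.256] pointing down, gripper open.
Joint ranges: [-3.14, 3.14], [-0.91, 2.08], [0.19, 2.58], [-1.22, 4.36], [0.22, 2.71], [-3.12, 3.12]. Speed limits (rad/s): [2.57, 2.57, 3.14, 3.14, 3.14, 3.14].

## Interface

Orientations are given as [roll, pitch, yaw] about the fixed x, y, z axes, in that order (R = Rz(yaw) Ry(pitch) Rx(roll)).
In Python, from bench import readout, imaging, robot, models gives the robot as it stands.
- The arm moves only by the tool arm_command, never from a script. Its argument "commands" is a list of rows, each a list of 7 numbers: the shift along the world's x, y, z normalised to -1 to 1, where 1 is 20 cm, then the turn, a rotation vector about the world's x, y, z normalised to -1 to 1, where 1 is 360 degrees, then the closure, from 0 (fully open) to 1 (shut). A call has 1 to 5 rows; each row is the pose to reach, as a shift and turn from the pose commanded when the call began, turning the shorter way round; what a row does not reach only later rows make up. A row lasts 1/12 s, in which the tool goes at most 41.7 mm and 7.16 degrees, less where a joint would pass 70% of its speed; a pose out of reach is approached as far as the arm can. A call with a number of a shift or a turn outside -1 to 1 is refused whole. A call with a gripper value outside its range is refused whole. The fingers move at their own pace and stop on an object; "force" is the grip in N (left out, the last holds). Time passes only in rows, so rows that repeat a pose let the fingers close. It gives the time, the measured TCP pose, the force, the opening and the grip force at its end, in the units of the state.
- readout.get_state(): the state, without advancing time (a new reading comes with each control period).
- imaging.get_image(name): name is "scene" or "side" or "wrist"; returns (picture, depth): 400x640x3 uint8, blue, green, red; 400x640 float32, m along the optical axis (not along the pixel's ray), 0 where there is no reading.
- imaging.get_calibration(name): a dict with "fx", "fy", "cx", "cy" (pixels), "extrinsics" (4x4, takes a point from camera to world coordinates); the wrist camera has in their place "tool_from_camera" (4x4, takes a point from camera to tool coordinates, whose origin is the TCP and whose axes are the flange's). Camera axes: x right, y up, looking along -z (the intrinsics and any distortion apply to the point x, -y, -z); pixel columns grow to the right and rows downward; lengths in m; the calibration is good to about 2 mm. A picture is of the moment at which its call begins: read the wrist's pose just before it. get_calibration takes no time and is no camera call.
- robot.finish_job(): hands the job in; it is judged then, once.
Trained networks look in the newest picture that a camera, given by its name, has taken for a name from the list of things; names that differ only in an ending like _2 or _b are one class to them, and where a whole thing is asked for, a point or a joint stands for the part that bears it (a point fixed in the world has none). Each returns a list of dicts, best first, with "p" (0 to 1); they miss things now and then, are a little off and sometimes report something else, mostly with a low value. They report only what shows in the picture. A call takes as long as a camera call. They do not tell look-alikes from the thing itself.
- models.recognise(target, camera): "centre" ([x, y, z] in m, in world coordinates, good to about 4 mm: the middle of the surface that is visible of it).
- models.place_of(target, camera): "centre" ([x, y, z] in m, in world coordinates, good to about 4 mm: a listed point, or the origin of a listed thing).
The state is a dict: "time": time; "joint_positions": joint angles; "qd": joint speeds; "joint_efforts": joint torques, N m; "ee_pos": TCP position; "orientation": TCP orientation; "force": force on the tool from outside, world axes, zero at the start; "torque": the same for the moment, N m; "opening": finger opening in m; "finger_force": force on a finger pad.
Only numpy, scipy, OpenCV 4.12 (cv2) and the standard library are available. Lean on these libraries where they do the work, as an engineer would, in place of code of your own. Each camera call takes 0.05 s, during which the arm holds its last target. There are 200 camera calls.

## Working session

There is one attempt and no reset: what is moved stays moved. The work goes in short steps, Python scripts to look and compute and a tool call to move; the robot and the scene stay as the last step left them, time stands still between calls to the robot, and variables do not carry over. Pictures are saved under pics/ and viewed, at most 10 in all, crops included, and the job is handed in when it is done.

Besides the shell and the picture viewer there is one more tool, called after "Emit:" in YAML: its name, and indented under it one key for each argument. arm_command: Moves the arm, as the interface text tells. Scaled input: -1 to 1 covers 20 cm each way for a shift and 360 degrees each way for a turn. Its arguments: {"type":"object","properties":{"commands":{"type":"array","items":{"type":"array","items":{"type":"number","minimum":-1,"maximum":1}}},"force":{"type":"number"}},"required":["commands"]}

```bash
mkdir -p pics; ls; cat > h.py <<'E'
import numpy as np, cv2
from bench import readout, imaging, robot, models
from scipy.spatial.transform import Rotation as R
def cloud(name):
    s=readout.get_state(); img,d=imaging.get_image(name); c=imaging.get_calibration(name)
    v,u=np.mgrid[:400,:640]
    P=np.stack([(u-c['cx'])/c['fx']*d,-(v-c['cy'])/c['fy']*d,-d],-1)
    if 'extrinsics' in c: T=np.array(c['extrinsics'])
    else:
        T=np.eye(4);T[:3,:3]=R.from_euler('xyz',s['orientation']).as_matrix();T[:3,3]=s['ee_pos'];T=T@np.array(c['tool_from_camera'])
    W=P@T[:3,:3].T+T[:3,3]; W[d==0]=np.nan
    return img,d,W,c
E
python3 - <<'E'
from h import *
np.set_printoptions(precision=4,suppress=True)
for n in ['scene','side']:
    img,d,W,c=cloud(n); cv2.imwrite(f'pics/{n}0.png',img); np.save(f'{n}.npy',W)
    print(n,{k:v for k,v in c.items()})
    for t in ['well','thumb_plate','disc_center','slot_seat','rack','block','disc_b_center','cutter','nozzle_a','scoop']:
        print(t,[(np.round(r['centre'],4).tolist(),round(r['p'],2)) for r in models.place_of(t,n)[:3]])
s=readout.get_state();print(s)
E
```

```text
pics
scene {'fx': 485.4292757826591, 'fy': 485.4292757826591, 'cx': 317.29589420560035, 'cy': 198.16838021304915, 'extrinsics': array([[ 0.8598, -0.3426,  0.3787,  1.0947],
       [ 0.5103,  0.6063, -0.61  , -0.9452],
       [-0.0206,  0.7177,  0.696 ,  1.0719],
       [ 0.    ,  0.    ,  0.    ,  1.    ]])}
well [([0.5278, 0.1778, 0.1132], 0.73)]
thumb_plate [([0.4364, 0.1678, 0.1359], 0.67)]
disc_center [([0.6555, 0.2999, 0.0433], 0.85), ([0.4201, 0.2829, 0.0415], 0.74), ([0.5256, 0.1763, 0.0713], 0.36)]
slot_seat [([0.5557, -0.1979, 0.0734], 0.86)]
rack [([0.6011, -0.1987, -0.0011], 0.95)]
block [([0.5229, 0.1772, 0.0], 0.94)]
disc_b_center [([0.6299, -0.2035, 0.073], 0.94)]
cutter []
nozzle_a [([0.4181, -0.0084, 0.0006], 0.68)]
scoop [([0.683, 0.0022, 0.0017], 0.62)]
side {'fx': 433.82627857585175, 'fy': 433.82627857585175, 'cx': 321.8893449311325, 'cy': 202.49946531971742, 'extrinsics': array([[-0.9008,  0.3441, -0.2648,  0.2826],
       [-0.4342, -0.7075,  0.5577,  0.512 ],
       [ 0.0046,  0.6173,  0.7867,  0.9566],
       [ 0.    ,  0.    ,  0.    ,  1.    ]])}
well [([0.529
[... 319 characters left out ...]
b_center [([0.634, -0.2057, 0.0693], 0.49)]
cutter [([0.5744, -0.0012, -0.0004], 0.94), ([0.6859, -0.0021, -0.0016], 0.38)]
nozzle_a [([0.4274, -0.0057, -0.001], 0.84)]
scoop [([0.6825, -0.0052, -0.0002], 0.95)]
{'time': 1.1, 'joint_positions': array([-1.3818,  0.2586,  1.535 ,  0.    ,  1.348 , -0.2028]), 'qd': array([-0.0002, -0.0008, -0.0017, -0.0003, -0.0007,  0.0007]), 'joint_efforts': array([  0.0006, -44.594 , -29.0892,  -0.0001,   0.0009,   0.    ]), 'ee_pos': array([ 0.21  , -0.5083,  0.2563]), 'orientation': array([ 3.1416, -0.    ,  0.3917]), 'force': array([0.1858, 0.0152, 0.1266]), 'torque': array([ 0.0533, -0.0201, -0.0353]), 'finger_force': 0.0, 'opening': 0.08553018479602746}
```

View pics/scene0.png

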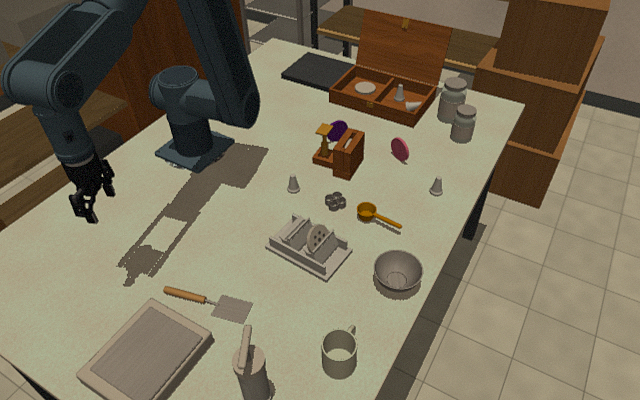

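View pics/side0.png

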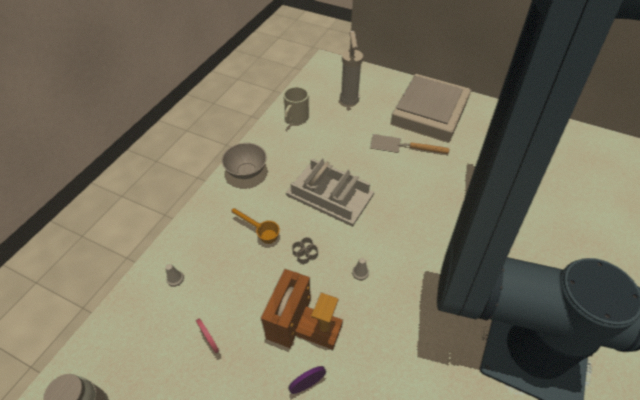

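```bash
python3 - <<'E'
import numpy as np,cv2
np.set_printoptions(precision=4,suppress=True)
def rect(m):
    return cv2.minAreaRect(m[:,:2].astype(np.float32))
for n in ['scene','side']:
    W=np.load(n+'.npy').reshape(-1,3); W=W[~np.isnan(W).any(1)]
    def box(x0,x1,y0,y1,z0,z1):
        m=(W[:,0]>x0)&(W[:,0]<x1)&(W[:,1]>y0)&(W[:,1]<y1)&(W[:,2]>z0)&(W[:,2]<z1); return W[m]
    b=box(.48,.6,.08,.27,.110,.122); print(n,'blocktop',np.median(b[:,2]),rect(b))
    p=box(.4,.475,.12,.22,.127,.142); print('plate',np.median(p[:,2]),rect(p))
    r=box(.42,.75,-.32,-.1,.03,.13); print('rack',len(r),rect(r), r[:,2].max())
    f=box(.42,.75,-.32,-.1,.004,.13); print('rackfoot',rect(f),np.histogram(f[:,2],12))
E
```

```text
scene blocktop 0.1153057328837579 ((0.526370644569397, 0.17352981865406036), (0.06137945502996445, 0.13061417639255524), 4.432663440704346)
plate 0.13423162170688407 ((0.4396854639053345, 0.16453999280929565), (0.04271254688501358, 0.060926403850317), 8.42541217803955)
rack 1979 ((0.5989378094673157, -0.20303884148597717), (0.11985767632722855, 0.19116026163101196), 85.15778350830078) 0.11285996718874758
rackfoot ((0.5842182040214539, -0.2103751301765442), (0.32894521951675415, 0.21565264463424683), 1.6939057111740112) (array([553, 600, 208, 266, 387, 342, 409, 208, 153,  73,  68,  45]), array([0.004 , 0.0131, 0.0221, 0.0312, 0.0403, 0.0494, 0.0584, 0.0675,
       0.0766, 0.0856, 0.0947, 0.1038, 0.1129]))
side blocktop 0.11586295733752217 ((0.5259950757026672, 0.17690089344978333), (0.061667099595069885, 0.12505774199962616), 4.902115345001221)
plate 0.13508550259071872 ((0.4386279582977295, 0.1688614785671234), (0.04043066129088402, 0.056940481066703796), 5.876665115356445)
rack 1555 ((0.5982644557952881, -0.19943490624427795), (0.11768670380115509, 0.19121898710727692), 85.74266815185547) 0.11222902420981329
rackfoot ((0.5890743136405945, -0.20034757256507874), (0.31651362776756287, 0.20888651907444), 2.243804454803467) (array([ 567, 1036,  236,  249,  294,  225,  307,  228,  120,   15,   29,
         46]), array([0.004 , 0.013 , 0.022 , 0.0311, 0.0401, 0.0491, 0.0581, 0.0671,
       0.0762, 0.0852, 0.0942, 0.1032, 0.1122]))
```

The white disc stands in the teak block at side (293,292) and scene (349,148). The pink disc at scene (400,148) and the purple one at scene (338,130) are the look-alikes the task excludes. The block is yawed about +4.9°, with the plate at (0.4385, 0.169). The rack is yawed about -4.5°, and its empty slot is the near one at scene (295,230). I'm moving above the rack for a near look on the way.

Emit:
arm_command:
  commands:
    - [0.6,0.775,0.2,0,0,0.087,1]
    - [0.6,0.775,0.2,0,0,0.087,1]
    - [0.6,0.775,0.2,0,0,0.087,1]
    - [0.6,0.775,0.2,0,0,0.087,1]
    - [0.6,0.775,0.2,0,0,0.087,1]
  force: 40

```text
time: 1.52
ee_pos: [0.3312, -0.3511, 0.2971]
orientation: [3.141, -0.0, 0.945]
force: [0.8, 0.9, 0.1]
opening: 0.0257
finger_force: 0.0
```

Emit:
arm_command:
  commands:
    - [0.6,0.775,0.2,0,0,0.087,1]
    - [0.6,0.775,0.2,0,0,0.087,1]
    - [0.6,0.775,0.2,0,0,0.087,1]
    - [0.6,0.775,0.2,0,0,0.087,1]
    - [0.6,0.775,0.2,0,0,0.087,1]

```text
time: 1.93
ee_pos: [0.4513, -0.1958, 0.3373]
orientation: [3.14, 0.0, 1.493]
force: [-0.1, -0.1, 0.2]
opening: -0.0005
finger_force: 0.0
```

```bash
python3 - <<'E'
from h import *
np.set_printoptions(precision=4,suppress=True)
img,d,W,c=cloud('wrist'); cv2.imwrite('pics/w1.png',img); np.save('w1.npy',W)
print(c['tool_from_camera'],robot.nose_length)
s=readout.get_state();print(s['time'],s['ee_pos'],s['orientation'],s['opening'],s['force'])
for t in ['slot_seat','rack','disc_b_center']: print(t,[(np.round(r['centre'],4).tolist(),round(r['p'],2)) for r in models.place_of(t,'wrist')[:3]])
E
```

```text
[[ 0.      0.9505  0.3107  0.0793]
 [ 1.     -0.0002  0.0004 -0.    ]
 [ 0.0005  0.3107 -0.9505 -0.116 ]
 [ 0.      0.      0.      1.    ]] 0.025
1.9833 [ 0.4543 -0.1921  0.3386] [ 3.1362 -0.0025  1.4954] -1.0107708945071016e-05 [0.7441 3.3822 1.4711]
slot_seat [([0.555, -0.1965, 0.0744], 0.87)]
rack [([0.6015, -0.1999, 0.0013], 0.96)]
disc_b_center [([0.636, -0.2047, 0.0702], 0.84)]
```

View pics/w1.png

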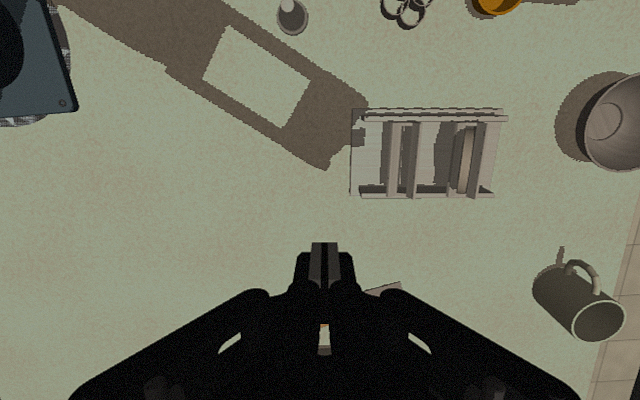

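The wrist view shows the rack at about (430,150), with the empty slot near (400,155) and the other disc at (467,160). I'll take the slot's cross-section from the depth clouds, and move on to the plate.

```bash
python3 - <<'E'
import numpy as np,cv2
np.set_printoptions(precision=4,suppress=True,linewidth=200)
a=np.deg2rad(-4.6); o=np.array([.555,-.198]); ex=np.array([np.cos(a),np.sin(a)]);ey=np.array([-np.sin(a),np.cos(a)])
for n in ['w1','scene','side']:
    W=np.load(n+'.npy').reshape(-1,3);W=W[~np.isnan(W).any(1)]
    l=(W[:,:2]-o); x=l@ex; y=l@ey; z=W[:,2]
    # slot frame coordinates relative seat z .073
    dz=z-.073; c,s=np.cos(np.deg2rad(20)),np.sin(np.deg2rad(20))
    sx=x*c+dz*s; sz=-x*s+dz*c
    m=(abs(y)<.03)&(z>.03)&(x>-.1)&(x<.06)
    for lo in np.arange(-.06,.03,.004):
        k=m&(sz>=lo)&(sz<lo+.004)
        if k.sum()>3: 
            h,_=np.histogram(sx[k],np.arange(-.05,.05,.004)); print(n,round(lo,3),h)
    # yaw: slope of topmost lip crest
    mm=(abs(y)<.06)&(abs(sx)<.04)&(sz>-.004)&(sz<.006)
    for sg in(-1,1):
        q=mm&(sx*sg>0)
        if q.sum()>10: print('lip',sg,q.sum(),np.median(sx[q]),np.polyfit(y[q],sx[q],1),'y range',np.percentile(y[q],[1,99]),'sz99',np.percentile(sz[q],99))
E
```

```text
w1 -0.048 [ 0  0  0  0  0  0  0  0  0  0  0  3 52  4  0  0  0  0  0  0  0  0  0  0]
w1 -0.044 [0 0 0 0 0 0 0 0 0 0 6 2 2 0 0 0 0 0 0 0 0 0 0 0]
w1 -0.04 [ 0  0  0  0  0  0  0  0  0  0 11  0  0  0  0  0  0  0  0  0  0  0  0  0]
w1 -0.036 [ 0  0  0  0  0  0  0  0  0  0 13  0  0  0  0  0  0  0  0  0  0  0  0  0]
w1 -0.032 [ 0  0  0  0  0  0  0  0  0  0 13  0  0  0  0  0  0  0  0  0  0  0  0  0]
w1 -0.028 [ 0  0  0  0  0  0  0  0  0  0 13  0  0  0  0  0  0  0  0  0  0  0  0  0]
w1 -0.024 [ 0  0  0  0  0  0  0  0  0  0 15  0  0  0  0  0  0  0  0  0  0  0  0  0]
w1 -0.02 [0 0 0 0 0 0 0 0 0 0 7 0 0 0 0 0 0 0 0 0 0 0 0 0]
w1 -0.016 [0 0 0 0 0 0 0 0 0 0 3 0 0 6 0 0 0 0 0 0 0 0 0 0]
w1 -0.012 [ 0  0  0  0  0  0  0  0  0 56 65  0  0 43 48  0  0  0  0  0  0  0  0  0]
w1 -0.008 [ 0  0  0  0  0  0  0  1 42 96  0  0  0  0 85 53  0  0  0  0  0  0  0  0]
w1 -0.004 [  0   0   0   0   0   0   0  93 114   3   0   0   0   0   1  87 131   0   0   0   0   0   0   0]
w1 0.0 [ 0  0  0  0  0  0  0 10  3  0  0  0  0  0  0  1 10  0  0  0  0  0  0  0]
w1 0.004 [0 0 0 0 0 0 0 0 0 0 0 0 0 0 0 0 0 0 0 0 0 0 0 0]
w1
[... 1691 characters left out ...]
0 0 0 0 5 7 8 0 0 0 0 0 0 0 0 0 0]
side -0.044 [ 0  0  0  0  0  0  0  0  0  0  1  7 13  8  0  0  0  0  0  0  0  0  0  0]
side -0.012 [0 0 0 0 0 0 0 0 0 7 6 0 0 5 3 0 0 0 0 0 0 0 0 0]
side -0.008 [ 0  0  0  0  0  0  0  0  1 15  5  0  0  3 21  5  0  0  0  0  0  0  0  0]
side -0.004 [ 0  0  0  0  0  0  0  9 18  5  0  0  0  0  3 18  9  0  0  0  0  0  0  0]
side 0.0 [ 0  0  0  0  0  0  0 12  8  0  0  0  0  0  0  4 16  0  0  0  0  0  0  0]
side 0.008 [0 0 0 0 0 0 0 0 0 0 0 0 0 0 0 0 0 0 0 0 0 0 0 0]
lip -1 88 -0.017073064828713937 [ 0.0099 -0.0169] y range [-0.0487  0.0502] sz99 0.00335784611879413
lip 1 84 0.013893222998838772 [-0.0036  0.0138] y range [-0.049   0.0508] sz99 0.0036047237257514153
```

Emit:
arm_command:
  commands:
    - [0,0.95,-0.2,0,0,0.014,1]
    - [0,0.95,-0.2,0,0,0.014,1]
    - [0,0.95,-0.2,0,0,0.014,1]
    - [0,0.95,-0.2,0,0,0.014,1]
    - [0,0.95,-0.2,0,0,0.014,1]

```text
time: 2.55
ee_pos: [0.4486, -0.007, 0.2951]
orientation: [-3.14, -0.001, 1.57]
force: [-0.5, 0.4, -0.2]
opening: -0.0002
finger_force: 0.0
```

Emit:
arm_command:
  commands:
    - [-0.06,0.91,-0.5,0,0,0.013,1]
    - [-0.06,0.91,-0.5,0,0,0.013,1]
    - [-0.06,0.91,-0.5,0,0,0.013,1]
    - [-0.06,0.91,-0.5,0,0,0.013,1]
    - [-0.06,0.91,-0.5,0,0,0.013,1]

```text
time: 2.97
ee_pos: [0.4378, 0.1735, 0.1952]
orientation: [-3.142, 0.001, 1.651]
force: [0.2, 0.8, -0.1]
opening: -0.0
finger_force: 0.0
```

Emit:
arm_command:
  commands:
    - [0,0,0,0,0,0,1]
    - [0,0,0,0,0,0,1]

```text
time: 3.13
ee_pos: [0.4368, 0.1737, 0.1946]
orientation: [-3.138, 0.001, 1.656]
force: [0.4, -0.1, -0.0]
opening: -0.0002
finger_force: 0.0
```

Emit:
arm_command:
  commands:
    - [0.005,-0.02,-0.15,0,0,0,1]
    - [0.005,-0.02,-0.2,0,0,0,1]
    - [0.005,-0.02,-0.24,0,0,0,1]
    - [0.005,-0.02,-0.28,0,0,0,1]
    - [0.005,-0.02,-0.32,0,0,0,1]

```text
time: 3.55
ee_pos: [0.4397, 0.1677, 0.1329]
orientation: [3.141, 0.002, 1.652]
force: [-1.7, -3.8, 5.3]
opening: 0.0002
finger_force: 2.8
```

Emit:
arm_command:
  commands:
    - [0,0,-0.02,0,0,0,1]
    - [0,0,-0.035,0,0,0,1]
    - [0,0,-0.05,0,0,0,1]
    - [0,0,-0.055,0,0,0,1]
    - [0,0,-0.055,0,0,0,1]

```text
time: 3.97
ee_pos: [0.4394, 0.1696, 0.1215]
orientation: [3.141, -0.0, 1.654]
force: [1.0, -1.8, 2.9]
opening: 0.0005
finger_force: 1.1
```

Emit:
arm_command:
  commands:
    - [0,0,-0.005,0,0,0,1]
    - [0,0,-0.01,0,0,0,1]
    - [0,0,-0.01,0,0,0,1]

```text
time: 4.22
ee_pos: [0.4394, 0.1697, 0.12]
orientation: [3.141, 0.0, 1.655]
force: [0.3, -3.5, 9.6]
opening: -0.0002
finger_force: 4.4
```

Emit:
arm_command:
  commands:
    - [0,0,-0.005,0,0,0,1]
    - [0,0,-0.005,0,0,0,1]
    - [0,0,-0.005,0,0,0,1]

```text
time: 4.47
ee_pos: [0.4394, 0.1697, 0.1199]
orientation: [3.14, 0.0, 1.655]
force: [-3.7, -4.4, 16.3]
opening: 0.0
finger_force: 8.7
```

The force climbs to 16 N with no more travel at tip z = 95 mm, so the plate is on its stop. Next I lift, open and look.

Emit:
arm_command:
  commands:
    - [0,0,0.2,0,0,0,1]
    - [0,0,0.4,0,0,0,0]
    - [0.2,0,0.6,0,0,0,0]
    - [0.3,0,0.6,0,0,0,0]
    - [0.3,0,0.6,0,0,0,0]

```text
time: 4.88
ee_pos: [0.505, 0.1703, 0.2419]
orientation: [3.131, -0.001, 1.654]
force: [-0.0, -0.4, 1.4]
opening: 0.0482
finger_force: 0.0
```

Emit:
arm_command:
  commands:
    - [0,0,0,0,0,0,0]
    - [0,0,0,0,0,0,0]
    - [0,0,0,0,0,0,0]

```text
time: 5.13
ee_pos: [0.4972, 0.1699, 0.2368]
orientation: [-3.138, -0.0, 1.655]
force: [-0.4, -0.4, -0.7]
opening: 0.083
finger_force: 0.0
```

```bash
python3 - <<'E'
from h import *
np.set_printoptions(precision=4,suppress=True)
s=readout.get_state();print(s['time'],s['ee_pos'],s['orientation'],s['opening'])
a=np.deg2rad(4.9);o=np.array([.526,.1767]);ex=np.array([np.cos(a),np.sin(a)]);ey=np.array([-np.sin(a),np.cos(a)])
ims=[]
for n in ['side','wrist','scene']:
    img,d,W,c=cloud(n); ims.append(img); W=W.reshape(-1,3);W=W[~np.isnan(W).any(1)]
    l=W[:,:2]-o;x=l@ex;y=l@ey;z=W[:,2]
    m=(abs(x)<.022)&(abs(y)<.05)&(z>.121)&(z<.165)
    print(n,m.sum(), 'zmax',np.sort(z[m])[-5:], 'x',np.percentile(x[m],[3,50,97]),'y',np.percentile(y[m],[1,50,99]))
    for lo in np.arange(.121,.155,.006):
        k=m&(z>lo)&(z<lo+.006)
        if k.sum()>3: print(round(lo,3),k.sum(),np.percentile(x[k],[5,50,95]),np.percentile(y[k],[2,98]))
    p=(abs(x+.088)<.015)&(abs(y)<.022)&(z>.07)&(z<.16)
    if p.sum(): print('plate z',p.sum(),np.median(z[p]))
    print([(np.round(r['centre'],4).tolist(),round(r['p'],2)) for r in models.place_of('disc_center',n)[:3]])
a=cv2.resize(ims[0][230:370,220:390],None,fx=2.3,fy=2.3)
b=cv2.resize(ims[1],(512,320)); cv2.imwrite('pics/c1.png',np.hstack([a[:320],b[:, :400]]) if a.shape[0]>=320 else a)
E
```

```text
5.1333 [0.4972 0.1699 0.2368] [-3.1377 -0.0004  1.6551] 0.08301049424554621
side 273 zmax [0.1521 0.1526 0.1526 0.1531 0.1534] x [-0.0054 -0.0028  0.0045] y [-0.0335  0.0074  0.0403]
0.121 42 [-0.0054 -0.0046  0.0031] [-0.0369  0.0423]
0.127 34 [-0.0053 -0.0046  0.0017] [-0.0317  0.0365]
0.133 41 [-0.0054 -0.004   0.0035] [-0.0334  0.035 ]
0.139 52 [-0.0052 -0.0033  0.0042] [-0.0284  0.0299]
0.145 86 [-0.005  -0.0002  0.0047] [-0.0224  0.0216]
0.151 18 [-0.0051 -0.0013  0.0027] [-0.0107  0.0097]
plate z 283 0.09530418599073665
[([0.4208, 0.2886, 0.0418], 0.74), ([0.6551, 0.2975, 0.0416], 0.52)]
wrist 1514 zmax [0.1503 0.1505 0.1505 0.1506 0.1507] x [-0.005  -0.0011  0.0046] y [-0.037   0.0065  0.0367]
0.121 137 [-0.0052 -0.0048  0.0037] [-0.0379  0.0373]
0.127 175 [-0.005  -0.0034  0.0039] [-0.0374  0.0351]
0.133 221 [-0.005  -0.0018  0.0039] [-0.0344  0.031 ]
0.139 329 [-0.0049 -0.001   0.0044] [-0.0282  0.0256]
0.145 652 [-0.0047 -0.0002  0.0045] [-0.0195  0.0167]
plate z 1537 0.09337772799925015
[([0.6569, 0.2992, 0.0384], 0.82), ([0.5287, 0.1752, 0.1139], 0.72), ([0.5254, 0.1752, 0.1111], 0.71)]
scene 104 zmax [0.1518 0.1518 0.152  0.153  0.1532] x [-0.0049  0.0032  0.0063] y [-0.0455 -0.0133  0.0328]
0.121 23 [-0.0035  0.0035  0.0054] [-0.0473  0.0349]
0.127 16 [-0.0029  0.0041  0.0052] [-0.0407  0.0257]
0.133 18 [-0.0028  0.0035  0.0053] [-0.038   0.0293]
0.139 17 [-0.0051  0.0021  0.0057] [-0.0394  0.0197]
0.145 25 [-0.0048  0.0012  0.0063] [-0.0268  0.0102]
0.151 5 [-0.      0.002   0.0048] [-0.0065  0.0012]
plate z 75 0.09457956482584573
[([0.6576, 0.2969, 0.0419], 0.59), ([0.5261, 0.1746, 0.1078], 0.44)]
```

View pics/c1.png

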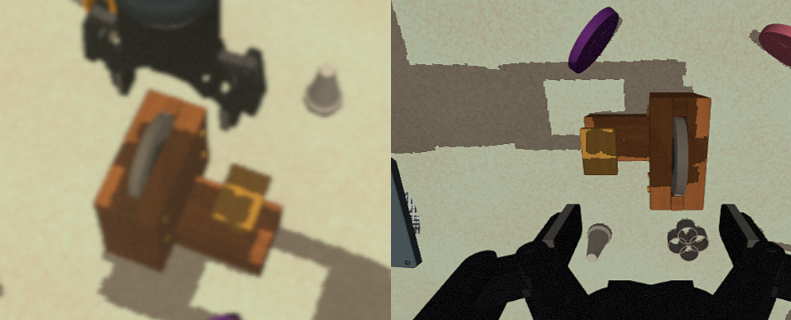

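The disc is raised, with its top edge at 151 mm and its centre over (0.5257, 0.1765). The plate is at about 95 mm. In the crop the white disc stands in the block at left (150,150) and right (680,155), clearly apart from the purple and pink ones. Now grasping.

Emit:
arm_command:
  commands:
    - [0.1425,0.033,-0.1,0,0,0,0]
    - [0.1425,0.033,-0.25,0,0,0,0]
    - [0.1425,0.033,-0.4,0,0,0,0]
    - [0.1425,0.033,-0.452,0,0,0,0]
    - [0.1425,0.033,-0.452,0,0,0,0]

```text
time: 5.85
ee_pos: [0.5252, 0.176, 0.1449]
orientation: [-3.135, 0.0, 1.655]
force: [-0.7, 0.2, 0.2]
opening: 0.0853
finger_force: 0.0
```

Emit:
arm_command:
  commands:
    - [0,0,0,0,0,0,0]
    - [0,0,0,0,0,0,0]

```text
time: 6.02
ee_pos: [0.5286, 0.1765, 0.1497]
orientation: [3.139, -0.0, 1.655]
force: [1.3, -0.1, 0.7]
opening: 0.0852
finger_force: 0.0
```

Emit:
arm_command:
  commands:
    - [0,0,0,0,0,0,0]
    - [0,0,0,0,0,0,0]
    - [0,0,0,0,0,0,0]

```text
time: 6.27
ee_pos: [0.5281, 0.1764, 0.1492]
orientation: [3.139, -0.0, 1.655]
force: [0.7, 0.6, -0.2]
opening: 0.0854
finger_force: 0.0
```

Emit:
arm_command:
  commands:
    - [-0.012,0,-0.015,0,0,0,0.3]
    - [-0.012,0,-0.015,0,0,0,0.6]
    - [-0.012,0,-0.015,0,0,0,0.75]
    - [-0.012,0,-0.015,0,0,0,0.8]
    - [-0.012,0,-0.015,0,0,0,0.8]
  force: 35

```text
time: 6.68
ee_pos: [0.5251, 0.1763, 0.1449]
orientation: [-3.142, -0.0, 1.655]
force: [0.5, -0.4, -0.8]
opening: 0.0254
finger_force: 0.0
```

Emit:
arm_command:
  commands:
    - [0,0,0,0,0,0,1]
    - [0,0,0,0,0,0,1]
    - [0,0,0,0,0,0,1]
    - [0,0,0,0,0,0,1]
    - [0,0,0,0,0,0,1]

```text
time: 7.1
ee_pos: [0.5252, 0.1763, 0.1449]
orientation: [3.142, -0.0, 1.655]
force: [0.4, 0.8, 0.3]
opening: 0.0095
finger_force: 40.4
```

Emit:
arm_command:
  commands:
    - [0,0,0.1,0,0,0,1]
    - [0,0,0.25,0,0,0,1]
    - [0,0,0.4,0,0,0,1]
    - [0,0,0.55,0,0,0,1]
    - [0,0,0.7,0,0,0,1]
  force: 50

```text
time: 7.52
ee_pos: [0.5248, 0.1762, 0.2861]
orientation: [-3.141, 0.0, 1.655]
force: [0.3, -0.1, -0.4]
opening: 0.0092
finger_force: 51.3
```

Emit:
arm_command:
  commands:
    - [-0.02,-0.15,0.1,0,0,-0.005,1]
    - [-0.05,-0.32,0.1,0,0,-0.01,1]
    - [-0.07,-0.5,0.1,0,0,-0.015,1]
    - [-0.09,-0.7,0.1,0,0,-0.02,1]
    - [-0.1,-0.9,0.1,0,0,-0.0264,1]

```text
time: 7.93
ee_pos: [0.5043, -0.0048, 0.305]
orientation: [3.141, 0.0, 1.489]
force: [0.6, -1.2, -1.6]
opening: 0.0094
finger_force: 51.3
```

Emit:
arm_command:
  commands:
    - [-0.02,-0.2,-0.05,-0.0009,-0.011,0,1]
    - [-0.04,-0.4,-0.1,-0.0018,-0.022,0,1]
    - [-0.06,-0.6,-0.15,-0.0027,-0.033,0,1]
    - [-0.08,-0.8,-0.2,-0.0036,-0.044,0,1]
    - [-0.08,-0.95,-0.2,-0.0044,-0.0554,0,1]

```text
time: 8.35
ee_pos: [0.4873, -0.1958, 0.2631]
orientation: [2.792, -0.0, 1.488]
force: [-0.2, 0.7, -2.1]
opening: 0.0091
finger_force: 51.3
```

Emit:
arm_command:
  commands:
    - [0,0,0,0,0,0,1]
    - [0,0,0,0,0,0,1]
    - [0,0,0,0,0,0,1]
    - [0,0,0,0,0,0,1]

```text
time: 8.68
ee_pos: [0.4895, -0.1927, 0.2651]
orientation: [2.793, -0.001, 1.491]
force: [-0.0, 0.1, -0.9]
opening: 0.0092
finger_force: 51.3
```

```bash
cat > res.py <<'E'
from h import *
np.set_printoptions(precision=4,suppress=True)
def residual(up, seat=(.5535,-.1985,.073), reach=.036):
    s=readout.get_state(); print(s['time'],s['ee_pos'],s['opening'],s['finger_force'],s['force'])
    t=np.deg2rad(20); Y=R.from_euler('z',-4.6,degrees=True)
    tz=Y.apply([np.sin(t),0,-np.cos(t)]); ty=Y.apply([np.cos(t),0,np.sin(t)]); tx=np.cross(ty,tz)
    Rt=R.from_matrix(np.stack([tx,ty,tz],1)); Rc=R.from_euler('xyz',s['orientation'])
    p=np.array(seat)-(reach+up)*tz
    print('target',p,'shift',(p-s['ee_pos'])/.2,'turn',(Rt*Rc.inv()).as_rotvec()/(2*np.pi),'tz step 10mm',tz*.05)
E
python3 - <<'E'
from res import *
residual(.065)
img,d,W,c=cloud('wrist'); s=readout.get_state()
Rc=R.from_euler('xyz',s['orientation']); L=Rc.inv().apply((W-s['ee_pos']).reshape(-1,3)); L=L[~np.isnan(L).any(1)]
m=(abs(L[:,1])<.012)&(abs(L[:,0])<.06)&(L[:,2]>-.01)&(L[:,2]<.09)
for lo in np.arange(-.01,.09,.01):
    k=m&(L[:,2]>lo)&(L[:,2]<lo+.01)
    if k.sum()>5: print(round(lo,3),k.sum(),'x',np.percentile(L[k,0],[1,99]),'y',np.percentile(L[k,1],[2,50,98]))
img2,_,_,_=cloud('side'); cv2.imwrite('pics/c2.png',np.hstack([cv2.resize(img,(400,300)),cv2.resize(img2[90:240,220:420],(400,300))]))
E
```

```text
8.6833 [ 0.4895 -0.1927  0.2651] 0.009229704624567594 51.320595145225525 [-0.0224  0.1447 -0.9248]
target [ 0.5191 -0.1957  0.1679] shift [ 0.1479 -0.0152 -0.486 ] turn [-0.0002 -0.      0.    ] tz step 10mm [ 0.017  -0.0014 -0.047 ]
-0.01 1993 x [-0.0199  0.0172] y [-0.0105 -0.0004  0.0096]
0.0 1238 x [-0.0309  0.0295] y [-0.0109 -0.0004  0.0102]
0.01 687 x [0.0061 0.0359] y [-0.011  -0.0004  0.0112]
0.02 297 x [0.0098 0.0391] y [-0.0106 -0.0009  0.0092]
0.03 108 x [0.0384 0.0399] y [-0.0051 -0.0003  0.0043]
0.04 32 x [0.0385 0.0396] y [-0.0049 -0.0006  0.0041]
```

View pics/c2.png

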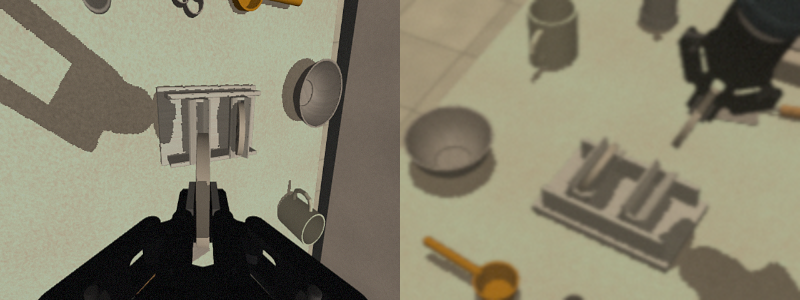

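The disc hangs straight in the pads and lines up with the empty slot, at left (203,130). Going to the pose above the slot's mouth.

Emit:
arm_command:
  commands:
    - [0.08,0,-0.13,0,0,0,1]
    - [0.12,0,-0.26,0,0,0,1]
    - [0.148,-0.01,-0.38,0,0,0,1]
    - [0.148,-0.01,-0.45,0,0,0,1]
    - [0.148,-0.01,-0.486,0,0,0,1]

```text
time: 9.2
ee_pos: [0.5185, -0.1934, 0.1652]
orientation: [2.796, -0.003, 1.492]
force: [-0.1, -0.3, -0.6]
opening: 0.0095
finger_force: 51.2
```

Emit:
arm_command:
  commands:
    - [0,0,0,0,0,0,1]
    - [0,0,0,0,0,0,1]
    - [0,0,0,0,0,0,1]
    - [0,0,0,0,0,0,1]

```text
time: 9.53
ee_pos: [0.5195, -0.1961, 0.1693]
orientation: [2.79, 0.001, 1.489]
force: [0.1, -0.3, -1.6]
opening: 0.0088
finger_force: 51.2
```

```bash
python3 - <<'E'
from res import *
residual(.065,(.5535,-.1975,.073))
img,d,W,c=cloud('wrist'); cv2.imwrite('pics/c3.png',cv2.resize(img[40:300,180:460],(560,520)))
# both disc and slot in slot frame (TCP-based, tool coordinates)
s=readout.get_state();Rc=R.from_euler('xyz',s['orientation']); L=Rc.inv().apply((W-s['ee_pos']).reshape(-1,3)); L=L[~np.isnan(L).any(1)]
for nm,zr,xr in [('disc',(.02,.07),(.01,.06)),('lips',(.09,.115),(.02,.06))]:
    for lo in np.arange(*zr,.004):
        k=(L[:,2]>lo)&(L[:,2]<lo+.004)&(abs(L[:,1])<.03)&(L[:,0]>xr[0])&(L[:,0]<xr[1])
        if k.sum()>5: print(nm,round(lo,3),np.histogram(L[k,1],np.arange(-.03,.031,.003))[0],L[k,0].max().round(4))
E
```

```text
9.5333 [ 0.5195 -0.1961  0.1693] 0.008793355310252021 51.2282395362854 [ 0.1125 -0.3024 -1.6444]
target [ 0.5191 -0.1947  0.1679] shift [-0.0022  0.0067 -0.0067] turn [0.0001 0.0004 0.0002] tz step 10mm [ 0.017  -0.0014 -0.047 ]
disc 0.02 [ 0  0  0  0  0  0 14 15 24 36 35 19 14 10  0  0  0  0  0  0] 0.0385
disc 0.024 [ 0  0  0  0  0  0  0  0 20 35 28 16  0  0  0  0  0  0  0  0] 0.0395
disc 0.028 [ 0  0  0  0  0  0  0  0 15 16 16 10  0  0  0  0  0  0  0  0] 0.04
disc 0.032 [ 0  0  0  0  0  0  0  0 13 20 16  9  0  0  0  0  0  0  0  0] 0.0405
disc 0.036 [0 0 0 0 0 0 0 0 4 6 5 6 0 0 0 0 0 0 0 0] 0.0404
disc 0.04 [0 0 0 0 0 0 0 0 4 6 4 3 0 0 0 0 0 0 0 0] 0.0399
disc 0.044 [0 0 0 0 0 0 0 0 3 5 6 2 0 0 0 0 0 0 0 0] 0.0395
lips 0.098 [0 0 0 2 4 0 0 0 0 0 0 0 0 0 0 2 0 0 0 0] 0.0439
lips 0.102 [  0   0   0 138 144  13   0   0   0   0   0   0   0  15 155 129   0   0
   0   0] 0.0489
lips 0.106 [  0   0   0   1  17 148  34   0   0   0   0   0  32 142  14   5   0   0
   0   0] 0.049
lips 0.11 [  0   0   0   0   1   2 122  44   8  10   8  56 114   5   0   0   0   0
   0   0] 0.049
lips 0.114 [18  3  0  0  3  4  4 15 15 14 16 24  1  0  2  0  0  0  0  0] 0.0559
```

View pics/c3.png

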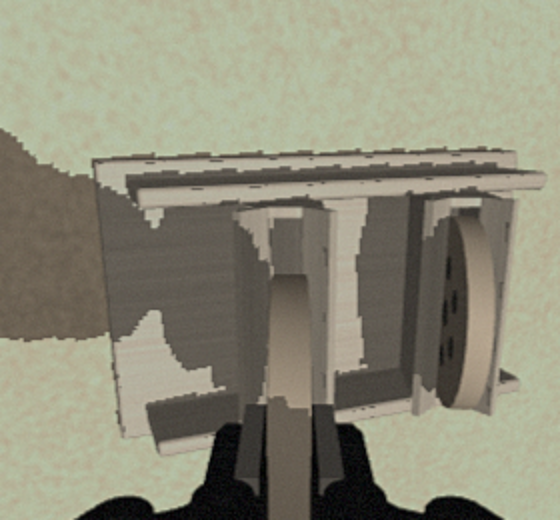

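The disc is centred across the slot in tool y, to within about 0.5 mm. It needs 1.4 mm along +y. Lowering along the slot.

Emit:
arm_command:
  commands:
    - [0.01,0.007,-0.02,0,0,0,1]
    - [0.024,0.005,-0.066,0,0,0,1]
    - [0.039,0.004,-0.108,0,0,0,1]
    - [0.053,0.003,-0.15,0,0,0,1]
    - [0.068,0.001,-0.192,0,0,0,1]

```text
time: 10.0
ee_pos: [0.5323, -0.1954, 0.1279]
orientation: [2.793, -0.001, 1.489]
force: [-0.3, 0.2, -2.0]
opening: 0.0095
finger_force: 51.2
```

Emit:
arm_command:
  commands:
    - [0,0,0,0,0,0,1]
    - [0,0,0,0,0,0,1]
    - [0,0,0,0,0,0,1]

```text
time: 10.25
ee_pos: [0.5323, -0.1954, 0.129]
orientation: [2.793, -0.001, 1.489]
force: [-0.3, -0.1, -0.6]
opening: 0.0094
finger_force: 51.3
```

```bash
python3 -c "
from res import *
residual(0,(.5535,-.1975,.073))"
```

```text
10.25 [ 0.5323 -0.1954  0.129 ] 0.009381517995004493 51.313759088516235 [-0.3421 -0.0948 -0.5897]
target [ 0.5412 -0.1965  0.1068] shift [ 0.0449 -0.0053 -0.1108] turn [-0.0002 -0.0001  0.0002] tz step 10mm [ 0.017  -0.0014 -0.047 ]
```

Emit:
arm_command:
  commands:
    - [0.012,-0.001,-0.02,0,0,0,1]
    - [0.02,-0.002,-0.043,0,0,0,1]
    - [0.028,-0.004,-0.066,0,0,0,1]
    - [0.035,-0.005,-0.085,0,0,0,1]
    - [0.035,-0.005,-0.085,0,0,0,1]

```text
time: 10.67
ee_pos: [0.5391, -0.1963, 0.1113]
orientation: [2.794, -0.002, 1.489]
force: [-0.0, 1.1, -1.3]
opening: 0.0092
finger_force: 51.3
```

Emit:
arm_command:
  commands:
    - [0.003,0,-0.009,0,0,0,1]
    - [0.006,0,-0.018,0,0,0,1]
    - [0.006,0,-0.018,0,0,0,1]

```text
time: 10.92
ee_pos: [0.5405, -0.1964, 0.1084]
orientation: [2.793, -0.001, 1.489]
force: [0.3, -0.1, -0.4]
opening: 0.0093
finger_force: 51.3
```

Nearly home, with 1–2 mm expected. I'm feeling for the floor.

Emit:
arm_command:
  commands:
    - [0.0017,0,-0.0047,0,0,0,1]
    - [0.0034,0,-0.0094,0,0,0,1]
    - [0.0034,0,-0.0094,0,0,0,1]

```text
time: 11.17
ee_pos: [0.5412, -0.1965, 0.1068]
orientation: [2.792, -0.001, 1.489]
force: [-0.0, -0.1, -0.4]
opening: 0.0095
finger_force: 51.3
```

Emit:
arm_command:
  commands:
    - [0.0017,0,-0.0047,0,0,0,1]
    - [0.0017,0,-0.0047,0,0,0,1]
    - [0.0017,0,-0.0047,0,0,0,1]

```text
time: 11.42
ee_pos: [0.5416, -0.1965, 0.1059]
orientation: [2.792, -0.001, 1.489]
force: [0.5, 0.0, -1.5]
opening: 0.009
finger_force: 51.3
```

Emit:
arm_command:
  commands:
    - [0.0017,0,-0.0047,0,0,0,1]
    - [0.0017,0,-0.0047,0,0,0,1]
    - [0.0017,0,-0.0047,0,0,0,1]

```text
time: 11.67
ee_pos: [0.5419, -0.1965, 0.1049]
orientation: [2.792, -0.001, 1.489]
force: [0.1, 0.2, 0.3]
opening: 0.0093
finger_force: 51.3
```

Emit:
arm_command:
  commands:
    - [0.0017,0,-0.0047,0,0,0,1]
    - [0.0017,0,-0.0047,0,0,0,1]
    - [0.0017,0,-0.0047,0,0,0,1]

```text
time: 11.92
ee_pos: [0.5423, -0.1966, 0.1042]
orientation: [2.792, -0.001, 1.489]
force: [-0.3, 0.9, 1.3]
opening: 0.009
finger_force: 51.6
```

Emit:
arm_command:
  commands:
    - [0.0017,0,-0.0047,0,0,0,1]
    - [0.0017,0,-0.0047,0,0,0,1]
    - [0.0017,0,-0.0047,0,0,0,1]

```text
time: 12.17
ee_pos: [0.5425, -0.1966, 0.1041]
orientation: [2.792, -0.0, 1.489]
force: [-7.1, 1.2, 10.6]
opening: 0.009
finger_force: 53.3
```

```bash
python3 - <<'E'
from res import *
residual(0,(.5535,-.1975,.073))
img,d,W,c=cloud('wrist')
s=readout.get_state();Rc=R.from_euler('xyz',s['orientation']); L=Rc.inv().apply((W-s['ee_pos']).reshape(-1,3)); L=L[~np.isnan(L).any(1)]
for lo in np.arange(.01,.06,.004):
    k=(L[:,2]>lo)&(L[:,2]<lo+.004)&(abs(L[:,1])<.03)&(L[:,0]>.02)&(L[:,0]<.06)
    if k.sum()>5: print(round(lo,3),np.histogram(L[k,1],np.arange(-.03,.031,.003))[0],L[k,0].max().round(4))
E
```

```text
12.1667 [ 0.5425 -0.1966  0.1041] 0.009014025082373976 53.274418115615845 [-7.1077  1.1772 10.6098]
target [ 0.5412 -0.1965  0.1068] shift [-0.0066  0.0006  0.0137] turn [-0.      0.0001  0.0002] tz step 10mm [ 0.017  -0.0014 -0.047 ]
0.01 [ 0  0  0  0  0  0  0  0 44 64 64 29  0  0  0  0  0  0  0  0] 0.0335
0.014 [ 0  0  0  0  0  0  0  0 45 47 49 30  0  0  0  0  0  0  0  0] 0.0358
0.018 [ 0  0  0  0  0  0  0  0 34 34 35 19  0  0  0  0  0  0  0  0] 0.0378
0.022 [ 0  0  0  0  0  0  0  0 27 31 32 16  0  0  0  0  0  0  0  0] 0.039
0.026 [ 0  0  0  0  0  0  0  0 15 25 24 11  0  0  0  0  0  0  0  0] 0.0396
0.03 [ 0  0  0 19 79  0  0  0 14 16 15  7  0  0 14 64  0  0  0  0] 0.0475
0.034 [  0   0   0 185 232 154   0   0  14  16  18   7   0  60 288 202  35   0
   0   0] 0.0477
0.038 [  0   0   0   0   7 158 187   2   3   6   5   2 100 240  15   3   0   0
   0   0] 0.0475
0.042 [  0   0   0   0   2   6 100 161  34  46  33  82 178   6   4   0   0   0
   0   0] 0.0476
0.046 [71 31  4  0  3  7  9 14 13 11 17 11 10 11  7  0  0  0  0  0] 0.0552
0.05 [20 51 76 76 52 32  5  6  9  8  5  8  6  5  3  0  0  0  0  0] 0.0554
0.054 [ 6  5  5  7 29 63 74 69 51 13  7  5  6  8  3  0  0  0  0  0] 0.0554
0.058 [ 5  4  5  4  5  5  5 27 43 67 70 65 35 10  4  0  0  0  0  0] 0.0556
```

There is firm floor contact of about 13 N, and the lip crest is 3 mm above the disc's centre as specified, so the disc is home. Relieving, opening part way and backing out along the slot axis.

Emit:
arm_command:
  commands:
    - [-0.002,0,0.006,0,0,0,1]
    - [-0.002,0,0.006,0,0,0,0.8]
    - [-0.002,0,0.006,0,0,0,0.6]
    - [-0.002,0,0.006,0,0,0,0.5]
    - [-0.002,0,0.006,0,0,0,0.5]

```text
time: 12.63
ee_pos: [0.5422, -0.1965, 0.1041]
orientation: [2.793, -0.001, 1.489]
force: [0.1, 0.3, -0.5]
opening: 0.043
finger_force: 0.0
```

Emit:
arm_command:
  commands:
    - [-0.017,0.001,0.047,0,0,0,0.5]
    - [-0.051,0.004,0.141,0,0,0,0.5]
    - [-0.1,0.008,0.28,0,0,0,0.5]
    - [-0.17,0.014,0.47,0,0,0,0.5]
    - [-0.25,0.02,0.68,0,0,0,0.5]

```text
time: 13.05
ee_pos: [0.492, -0.192, 0.238]
orientation: [2.795, -0.002, 1.489]
force: [1.1, -1.1, 0.5]
opening: 0.0425
finger_force: 0.0
```

Emit:
arm_command:
  commands:
    - [0,0,0,0,0,0,0.5]
    - [0,0,0,0,0,0,0.5]
    - [0,0,0,0,0,0,0.5]
    - [0,0,0,0,0,0,0.5]

```text
time: 13.38
ee_pos: [0.4928, -0.1921, 0.2361]
orientation: [2.794, -0.002, 1.489]
force: [0.5, 0.9, -0.3]
opening: 0.0429
finger_force: 0.0
```

```bash
python3 - <<'E'
from res import *
s=readout.get_state();print(s['time'],s['opening'],s['ee_pos'])
img,d,W,c=cloud('wrist'); i2,_,W2,_=cloud('side')
cv2.imwrite('pics/c4.png',np.hstack([cv2.resize(img[40:340,120:520],(400,300)),cv2.resize(i2[90:240,220:420],(400,300))]))
for t in ['disc_center','disc_b_center']: print(t,[(np.round(r['centre'],4).tolist(),round(r['p'],2)) for r in models.place_of(t,'wrist')[:4]])
a=np.deg2rad(-4.6);ex=np.array([np.cos(a),np.sin(a)]);ey=np.array([-np.sin(a),np.cos(a)])
cc,sn=np.cos(np.deg2rad(20)),np.sin(np.deg2rad(20))
for w in(W,W2):
    w=w.reshape(-1,3);w=w[~np.isnan(w).any(1)]
    for o in [np.array([.5535,-.1985]),np.array([.5535,-.1985])+.082*ex]:
        l=w[:,:2]-o;x=l@ex;y=l@ey;dz=w[:,2]-.073
        sx=x*cc+dz*sn;sz=-x*sn+dz*cc
        k=(abs(sx)<.015)&(abs(y)<.045)&(sz>.008)&(sz<.06)
        print(k.sum(),'sz top',np.percentile(sz[k],[98,99.5]),'sx',np.percentile(sx[k],[3,50,97]),'y',np.percentile(y[k],[1,99]))
E
```

```text
13.3833 0.04294546214461539 [ 0.4928 -0.1921  0.2361]
disc_center [([0.5527, -0.197, 0.0728], 0.58), ([0.5571, -0.1993, 0.0735], 0.34)]
disc_b_center [([0.633, -0.2103, 0.0721], 0.82)]
901 sz top [0.0383 0.0386] sx [-0.0079 -0.0026  0.0019] y [-0.0359  0.039 ]
975 sz top [0.0381 0.0388] sx [-0.0099 -0.0068 -0.0003] y [-0.0351  0.039 ]
104 sz top [0.0408 0.0444] sx [-0.0074 -0.0025  0.0026] y [-0.0273  0.0416]
95 sz top [0.0409 0.041 ] sx [-0.0094 -0.0046  0.0005] y [-0.026   0.0411]
```

View pics/c4.png

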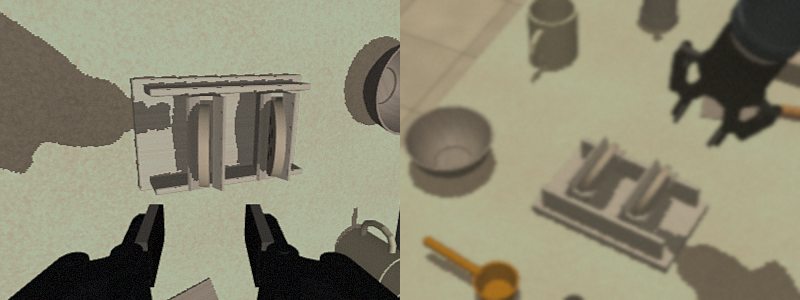

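The disc stands in the near slot at left (205,145). Its top edge is at the same height as the other disc's (38 mm against 38 mm), so it is fully home. The gripper is clear and everything else is in place, so I'm handing in.

```bash
python3 -c "
from bench import robot
print(robot.finish_job())"
```

```text
the job is handed in; nothing more can be done
None
```

The thumb plate is fully down, the clover disc sits released on the floor of the rack's near slot, and the job was handed in at about 13.5 s; I saw nothing else disturbed.

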